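# Put the pattern block away in its airing case

### The arm

A 6-joint arm with a two-finger parallel gripper is mounted at the origin on the work surface. World frame = base frame: x ahead of the robot, y to its left, z up, the work surface at z = 0. Lengths are in m, angles in rad, forces in N, time in s.
With the tool pointing down it reaches from about 0.3 to 0.75 m from the base axis. Payload 8.5 kg.
Tool frame: the origin (TCP) lies on the front face of the gripper's body, between the roots of the fingers; the fingertips stand 73 mm ahead of it and the grasp point (between the pads) lies 54 mm ahead of it; z points along the fingers, y is the line along which they close (so a half turn about z gives the same grasp; the last joint's range is limited). The gripper opens to 85 mm and grips with 20 to 120 N. Pads are 22 mm wide; open, the fingers measure 114 mm over their backs; the gripper's body (76 mm by 85 mm) begins 54 mm behind the grasp point. The pads swing forward as they close: fully open they stand 13 mm farther back than shut.
Start: joints at [-1.343, 0.381, 1.297, -0, 1.464, -0.215], TCP at [0.236, -0.497, 0.304] pointing down, gripper open.
Joint ranges: [-3.11, 3.11], [-0.89, 2.33], [0.22, 2.48], [-1.42, 4.56], [0.17, 2.85], [-2.88, 2.88]. Speed limits (rad/s): [2.39, 2.39, 3.14, 3.14, 3.14, 3.14].

### API

Orientations are given as a unit quaternion [x, y, z, w].
In Python, from station import robot gives the robot as it stands.
- The arm moves only by the tool nudge_tcp, called after "Emit:" as name(argument=value, ...) on one line, values as JSON. Schema: {"type":"object","properties":{"segments":{"type":"array","items":{"type":"number"},"minItems":6,"maxItems":60},"aperture":{"type":"number"},"grip_n":{"type":"number"},"only":{"type":"string"},"quiet":{"type":"boolean"},"lines":{"type":"string"}},"required":["segments"],"additionalProperties":false}. segments is one flat list of numbers that holds 1 to 10 rows one after another, with no inner brackets; each row has 6 numbers: dx, dy, dz in m, then a rotation vector rx, ry, rz in rad; each row shifts and turns the commanded pose from where the row before left it, along the tool's axes as they then stand; what a row does not reach is not made up. A row lasts 1/8 s, in which the tool goes at most 0.0625 m and 0.188 rad, less where a joint would pass 70% of its speed; a pose out of reach is approached as far as the arm can. aperture is the finger opening in m, set as the call begins (left out keeps the last). The fingers move at their own pace and stop on an object; grip_n is the grip in N (left out, the last holds). Time passes only in rows, so rows that do not move let the fingers close. The tool returns the time, the measured TCP pose, the force, the opening and the grip force at its end. only (a regular expression) keeps the lines of the reply that match it, lines (a string "A,B") keeps lines A to B, and quiet returns only ok. Input that does not fit is refused with a message, and nothing moves.
- robot.get_state(): the state, without advancing time (a new reading comes with each control period).
- robot.capture(name): name is "scene" or "top"; returns (picture, depth): 420x560x3 uint8, red, green, blue; 420x560 float32, m along the optical axis (not along the pixel's ray), 0 where there is no reading.
- robot.calibration(name): a dict with "mtx" (3x3 intrinsics, pixels), "R" (3x3) and "t" (3): a world point X has camera coordinates R X + t. Camera axes: x right, y down, z forward; pixel columns grow to the right and rows downward; lengths in m; the calibration is good to about 2 mm. A picture is of the moment at which its call begins. calibration takes no time and is no camera call.
- robot.finish_job(): hands the job in; it is judged then, once.
The state is a dict: "clock": time; "joints": joint angles; "qvel": joint speeds; "tau": joint torques, N m; "position": TCP position; "orientation": TCP orientation; "force": force on the tool from outside, world axes, zero at the start; "moment": the same for the moment, N m; "finger_gap": finger opening in m; "grip_force": force on a finger pad.
Only numpy, scipy, OpenCV 4.12 (cv2) and the standard library are available. Lean on these libraries where they do the work, as an engineer would, in place of code of your own. Each camera call takes 0.05 s, during which the arm holds its last target. There are 200 camera calls.

### The job

Put away the carved wooden pattern block that stands on end on the bench: first lay it down on its side on the mat and let go of it. Then take it across its middle, lay it flat in the open wooden case beside the block already there, resting across both slats and lined up with the stored block, and shut the lid fully. Leave the mug and the white jar near it standing where they are.

Things in the scene. Friction and masses are not known exactly. Their poses are not given: they have to be found in the camera images.
- block_mid (a point): Centre of the block to put away: a plain square beech bar 38 x 38 x 120 mm with dark carved grooves on its long faces, 0.1 to 0.2 kg, loose. It starts standing on one end on the bench (this point 60 mm up), near the mug and the jar; which stands where varies. z is its long axis, x and y are square to its long faces; its ends and its faces are alike.
- stored_mid (a point): Centre of the other pattern block, of the same shape and size, loose, already lying across the slats in the case, on the case's -y side. x is its long axis, z up.
- mat_mid (a point): Centre of the top of the flat square silicone mat, 160 x 160 x 3 mm, fixed on the bench in front of the robot (top 3 mm above the bench).
- case: Open wooden case, fixed. Outside 190 x 190 mm, 72 high, walls and floor 8 mm. Origin at the centre of its underside, z up; the lid is hinged on its +x side, -x is the front. On its floor two slats, 14 mm wide, 12 high, run along y at x = -35 and +35 mm. The stored block lies along x near y = -58 mm; the other half is free: the block fits along x at x = 0, y = +30 mm, its centre 39 mm up.
- slats_mid (a point): Point midway between the two slats, at the centre of the case, level with their tops (20 mm above the case's underside); axes as the case.
- lid_hinge (a point): Point on the hinge line, at the middle of the case's +x rim, 95 mm from its centre, 72.5 mm above the bench. The hinge line runs along the case's y. The axes turn with the lid: -x points from the hinge along the lid to its free edge, z is the normal of its outer face.
- lid_edge (a point): Middle of the lid's free edge. The lid is a plain wooden board 205 x 190 x 8 mm, without a knob, that reaches 15 mm past the case's front wall as a lip when shut; its outer face is 8 mm out from the hinge line.
- lid (a joint): Lid angle in rad: 0 shut on the rim, 1.57 upright, stop at 1.9 (leaning out, away from the case). It starts about upright (1.45 to 1.75). The hinge is stiff (friction about 0.22 N m), so the lid stays where it is left and must be pushed all the way down, with about 1 to 4 N at its free edge.
- mug: Grey-white clay mug, bystander, 78 mm high, 76 mm wide, with a handle; origin at the centre of its underside. Leave it standing in place.
- jar: White screw-top jar, bystander, 95 mm high, 60 mm in diameter; origin at the centre of its underside. Leave it standing in place.

How it is judged:
On the way, in this order (a step that is already met when the one before it is completed fails the run):
1. the block lies on its side on the mat, released (angle between block_mid's own z axis and vertical between 1.42 and 1.72 rad and height (world z) of block_mid below 0.03 m and horizontal distance between block_mid and mat_mid below 0.1 m and contact force between the fingers and block below 0.05 N), for 0.2 s.
2. the block lies flat across both slats in the case, released, with the lid still open (x of block_mid in the frame of slats_mid between -0.025 and 0.025 m and z of block_mid in the frame of slats_mid between 0.014 and 0.024 m and angle between the z axis of block_mid and the x axis of slats_mid, either way round below 0.3 rad and value of joint lid above 0.8 rad and contact force between the fingers and block below 0.05 N), for 0.2 s.
At the end, for the whole second after the job is handed in: The block lies at rest inside the case, flat on both slats (its centre 19 mm above their tops, within 5 mm), within 25 mm of central along the case's x and within 0.3 rad of the case's x direction; the stored block still lies flat on the slats too; the lid is shut to within 0.04 rad (x of block_mid in the frame of slats_mid between -0.025 and 0.025 m and y of block_mid in the frame of slats_mid between -0.08 and 0.08 m and z of block_mid in the frame of slats_mid between 0.014 and 0.024 m and angle between the z axis of block_mid and the x axis of slats_mid, either way round below 0.3 rad and z of stored_mid in the frame of slats_mid between 0.014 and 0.024 m and value of joint lid below 0.04 rad and linear speed of block below 0.02 m/s); the robot touches nothing.
It fails at once if the mug was tipped or shifted by more than 40 mm (angle between mug's own z axis and vertical above 0.5 rad or distance of mug from where it was at the start of the episode above 0.04 m).
It fails at once if the jar was tipped or shifted by more than 40 mm (angle between jar's own z axis and vertical above 0.5 rad or distance of jar from where it was at the start of the episode above 0.04 m).
It also fails if it takes over 72 s, if anything falls off the work surface, if the arm or the gripper's body presses on something with over 40 N, if the wrist force passes 120 N, or if a joint passes its speed limit or range.

## Working session

There is one attempt and no reset: what is moved stays moved. The work goes in short steps, Python scripts to look and compute and a tool call to move; the robot and the scene stay as the last step left them, time stands still between calls to the robot, and variables do not carry over. Pictures are saved under pics/ and viewed, at most 10 in all, crops included, and the job is handed in when it is done.

```bash
ls; mkdir -p pics; python3 - <<'E'
from station import robot
import cv2,numpy as np
for n in("scene","top"):
    p,d=robot.capture(n); cv2.imwrite(f"pics/{n}0.png",p[:,:,::-1]); np.save(f"/tmp/{n}.npy",d)
    c=robot.calibration(n); print(n,c["mtx"].tolist(),(-c["R"].T@c["t"]).round(3),c["R"].round(3).tolist(),(d>0).mean())
s=robot.get_state();print(s)
E
```

```text
pics
station.py
scene [[491.1946146156542, 0.0, 268.80294349306854], [0.0, 491.1946146156542, 207.49300937902564], [0.0, 0.0, 1.0]] [ 1.176 -0.781  0.748] [[0.772, 0.635, -0.009], [0.354, -0.441, -0.825], [-0.528, 0.634, -0.565]] 0.9832780612244898
top [[387.55021163169727, 0.0, 269.62742996490357], [0.0, 387.55021163169727, 206.20477240397784], [0.0, 0.0, 1.0]] [ 0.433 -0.024  0.807] [[-0.01, -1.0, 0.002], [-0.985, 0.01, -0.17], [0.17, -0.004, -0.985]] 0.9958545918367347
{'clock': 0.1, 'joints': array([-1.34331593e+00,  3.81150127e-01,  1.29815927e+00,  1.87186495e-05,
        1.46359851e+00, -2.15288663e-01]), 'qvel': array([-0.00089063, -0.0006471 , -0.00397433,  0.0008374 ,  0.00223443,
        0.00117637]), 'tau': array([ 4.12064619e-03, -4.49221373e+01, -2.31655812e+01, -1.88007139e-04,
        3.66910870e-03,  1.69937817e-05]), 'position': array([ 0.23561254, -0.4967959 ,  0.30337057]), 'orientation': array([ 9.75594378e-01,  2.19579544e-01,  5.29598129e-06, -6.57671955e-04]), 'force': array([ 0.93381442, -0.70658952,  0.67017698]), 'moment': array([ 0.00944907,  0.00859059, -0.03209401]), 'grip_force': 0.0, 'finger_gap': 0.08575813976240937}
```

View pics/scene0.png

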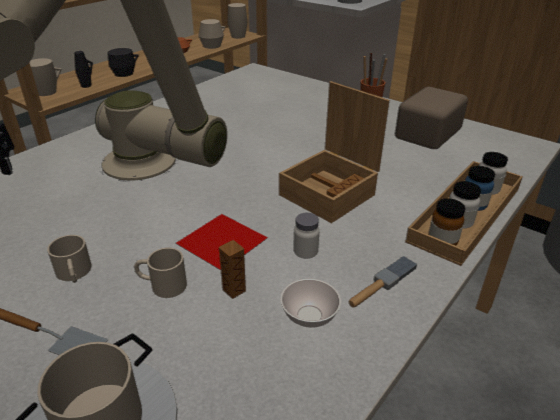

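View pics/top0.png

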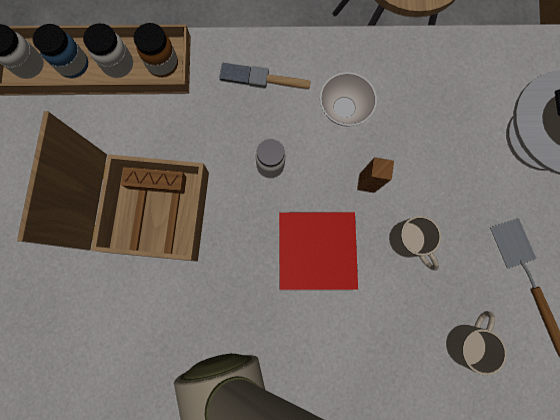

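The scene view shows the block standing at (232,268), with the jar at (306,236), the mug at (167,272), the red mat at (222,241) and the case at (328,180), lid upright. In the top view the block's top is at about (381,167), the mat at (318,250), the jar at (270,155), the mug at (420,237) and the case at (152,207). The lid is hinged on the left (world +y) and the stored block is at (153,180).

```bash
cat > h.py <<'E'
from station import robot
import cv2,numpy as np
from scipy.spatial.transform import Rotation as Rt
def cloud(n,cap=True,save=None):
    p,d=robot.capture(n)
    if save: cv2.imwrite(save,p[:,:,::-1])
    c=robot.calibration(n);K=c["mtx"];v,u=np.mgrid[:420,:560]
    C=np.stack([(u-K[0,2])/K[0,0]*d,(v-K[1,2])/K[1,1]*d,d],-1)
    W=(C-c["t"])@c["R"]; W[d==0]=np.nan
    return p,cv2.cvtColor(p,cv2.COLOR_RGB2HSV),W
def ray(n,uv,z):
    c=robot.calibration(n);r=c["R"].T@np.linalg.inv(c["mtx"])@np.r_[uv,1];o=-c["R"].T@c["t"]
    return o+r*(z-o[2])/r[2]
def rect(P):
    (cx,cy),(w,h),a=cv2.minAreaRect(P[:,:2].astype(np.float32)*1000)
    return np.round([cx,cy,w,h,a],1)
E
python3 - <<'E'
from h import *
for n in("top","scene"):
    p,h,W=cloud(n); Z=W[...,2]
    red=((h[...,0]<6)|(h[...,0]>174))&(h[...,1]>200)&(h[...,2]>80)&(Z<.02)
    print(n,"mat",rect(W[red]),np.nanmedian(Z[red]))
    def box(x0,x1,y0,y1): return (W[...,0]>x0)&(W[...,0]<x1)&(W[...,1]>y0)&(W[...,1]<y1)
    m0=W[red].mean(0)[:2]
    print("m0",m0)
    up=(Z>.02)&(Z<.2)&box(.2,.75,-.45,.15)
    k,l,st,ce=cv2.connectedComponentsWithStats(up.astype(np.uint8))
    for i in range(1,k):
        if st[i,4]>60:
            P=W[l==i];zt=np.percentile(P[:,2],97);T=P[P[:,2]>zt-.005]
            print(ce[i].round(),st[i,4],"z",zt.round(4),"top",rect(T),"all",rect(P))
    # case rim and lid
    rim=(Z>.066)&(Z<.078)&box(.25,.75,.12,.6);print("rim",rect(W[rim]),rim.sum())
    lid=(Z>.09)&(Z<.35)&box(.25,.75,.2,.6);L=W[lid]
    print("lid",rect(L),L[:,2].max()); q=L-L.mean(0);print(L.mean(0),np.linalg.svd(q,full_matrices=False)[2][2])
    if n=="top":
        for v,u in((180,153),(215,138),(215,173),(190,153)):print(u,v,W[v,u].round(4))
E
```

```text
top mat [ 479.4 -125.8  157.1  154.9   89.4] 0.002328397647134888
m0 [ 0.48008999 -0.13588692]
[349. 122.] 131 z 0.0507 top [ 740.5 -192.    85.1   18.3   89.7] all [ 740.6 -192.    85.1   18.6   90. ]
[270. 158.] 895 z 0.0963 top [661.6 -28.7  49.9  51.9  89.8] all [659.1 -28.9  55.9  56.2  52.4]
[376. 174.] 852 z 0.1206 top [ 620.  -234.1   38.4   38.1   79.2] all [ 619.7 -234.    39.1   38.9   79.6]
[195. 208.] 1109 z 0.0731 top [555.4 135.5  45.9 190.4  84.2] all [555.4 135.5  46.4 190.3  84. ]
[183. 182.] 90 z 0.0588 top [616.8 148.6   2.4  33.   88.1] all [615.4 148.3   3.2  38.   88.1]
[419. 240.] 1204 z 0.0782 top [ 500.4 -311.6   75.1   74.5   25.4] all [ 493.1 -322.9  102.4   75.3   58.9]
[479. 347.] 1552 z 0.0704 top [ 288.9 -411.5   78.1   76.7    0. ] all [ 302.6 -411.4  106.    76.7    1.4]
[212. 381.] 2964 z 0.199 top [266.8  58.7  47.3  89.2  39.8] all [261.7  59.4  68.5 139.3  15.9]
rim [563.2 208.4 191.9 190.6  84.1] 1562
lid [573.7 306.2  11.8 190.6  84.3] 0.279884257979642
[0.57024576 0.30346624 0.20349187] [-0.10550443 -0.9943382   0.01266353]
153 180 [0.6173 0.2
[... 414 characters left out ...]
z 0.0978 top [663.8 -31.7  51.3  52.9  26.8] all [665.1 -33.8  56.9  57.    6.9]
[ 70. 254.] 1214 z 0.0721 top [ 290.  -412.8   73.3   83.2   89.9] all [ 303.6 -413.   110.7   73.8    0. ]
[232. 266.] 1113 z 0.1223 top [ 622.6 -235.9   40.    38.3   79.4] all [ 622.8 -236.5   40.7   40.8   78. ]
[164. 269.] 1561 z 0.0799 top [ 502.1 -314.1   72.9   77.7   50.2] all [ 490.  -315.4  103.6   75.7    1.2]
[291. 291.] 353 z 0.0523 top [ 7.406e+02 -1.954e+02  1.820e+01  7.830e+01  1.000e-01] all [ 740.7 -195.4   78.3   18.4   90. ]
rim [565.  211.9 198.  196.1  85.2] 659
lid [574.  303.2  21.8 195.6  85.5] 0.28006683545128314
[0.58016065 0.3010107  0.18946977] [-0.10575414 -0.99436055  0.00794687]
```

Block at (0.621,-0.235), faces at -10.6°. Mat at (0.480,-0.127). Case centre at (0.564,0.210), with its x axis at azimuth 84°. My plan is to grip the block with the tool tilted forward, pitch it over, and lay it on the mat.

```bash
cat >> h.py <<'E'
def orient(az,th):  # tool x azimuth (deg), tilt of z toward x (deg from straight down)
    a=np.radians(az);X=np.array([np.cos(a),np.sin(a),0]);Z=np.array([0,0,-1.]);Y=np.cross(Z,X)
    return Rt.from_matrix(np.c_[X,Y,Z])*Rt.from_euler('y',th,degrees=True)
def plan(p,az,th):
    s=robot.get_state();R=Rt.from_quat(s["orientation"]);T=orient(az,th)
    print("shift(now axes)",R.inv().apply(np.array(p)-s["position"]).round(4),"rot",(R.inv()*T).as_rotvec().round(3),"shift(after rot)",T.inv().apply(np.array(p)-s["position"]).round(4),"j",s["joints"].round(2),"t",s["clock"])
E
```

Emit:
nudge_tcp(segments=[0,0,0,0,0,0.157,0,0,0,0,0,0.157,0,0,0,0,0,0.157,0,0,0,0,0,0.157], aperture=0.062, grip_n=30)

```text
clock: 0.7
position: [0.2356, -0.4969, 0.3037]
orientation: [0.995, -0.095, -0.0, -0.0]
force: [-0.1, 0.7, 0.2]
finger_gap: 0.0621
grip_force: 0.0
```

```bash
python3 -c "
from h import *
plan([.45,-.205,.30],-10.6,0)"
```

```text
shift(now axes) [ 0.1553 -0.3272  0.0038] rot [-0.     0.    -0.005] shift(after rot) [ 0.157  -0.3263  0.0037] j [-1.34  0.38  1.3   0.    1.46  0.42] t 0.7
```

Emit:
nudge_tcp(segments=[0.022,-0.047,0,0,0,0,0.022,-0.047,0,0,0,0,0.022,-0.047,0,0,0,0,0.022,-0.047,0,0,0,0,0.022,-0.047,0,0,0,0,0.022,-0.047,0,0,0,0,0.022,-0.047,0,0,0,0,0,0,0,0,0,0])

```text
clock: 1.7
position: [0.4488, -0.1994, 0.3038]
orientation: [0.996, -0.09, -0.0, -0.0]
force: [-0.5, -0.1, 0.1]
finger_gap: 0.0622
grip_force: 0.0
```

Emit:
nudge_tcp(segments=[0,0,0,0,0.175,0,0,0,0,0,0.175,0,0,0,0,0,0.175,0,0,0,0,0,0.175,0,0,0,0,0,0.175,0,0,0,0,0,0.175,0,0,0,0,0,0,0])

```text
clock: 2.58
position: [0.4489, -0.1994, 0.3026]
orientation: [0.886, -0.078, 0.457, 0.033]
force: [-0.5, -0.4, 0.1]
finger_gap: 0.0626
grip_force: 0.0
```

```bash
python3 -c "
from h import *
plan([.507,-.214,.155],-10.6,60)
plan([.575,-.226,.115],-10.6,60)"
```

```text
shift(now axes) [-0.0854  0.0064  0.1343] rot [-0.021  0.096 -0.001] shift(after rot) [-0.0979  0.0036  0.1256] j [-0.87  0.12  1.93  1.16  0.62  0.04] t 2.575
shift(now axes) [-0.0779  0.0074  0.2138] rot [-0.021  0.096 -0.001] shift(after rot) [-0.0981  0.0029  0.2054] j [-0.87  0.12  1.93  1.16  0.62  0.04] t 2.575
```

Emit:
nudge_tcp(segments=[-0.028,0.002,0.043,-0.01,0,0,-0.028,0.002,0.043,-0.01,0,0,-0.028,0.002,0.043,0,0,0,0,0,0,0,0,0])

```text
clock: 3.08
position: [0.5043, -0.2133, 0.1607]
orientation: [0.886, -0.081, 0.455, 0.038]
force: [-0.0, 0.4, 1.0]
finger_gap: 0.0622
grip_force: 0.0
```

```bash
python3 -c "
from h import *
plan([.507,-.214,.155],-10.6,55)
plan([.578,-.227,.119],-10.6,55)"
```

```text
shift(now axes) [-0.003   0.0002  0.0056] rot [-0.008  0.011 -0.001] shift(after rot) [-0.0031  0.0001  0.0056] j [-0.78  0.48  1.99  1.9   0.51 -0.75] t 3.075
shift(now axes) [0.0098 0.0005 0.0852] rot [-0.008  0.011 -0.001] shift(after rot) [ 0.0088 -0.0001  0.0854] j [-0.78  0.48  1.99  1.9   0.51 -0.75] t 3.075
```

```bash
python3 -c "
from h import *
p,_=robot.capture('scene');q,_=robot.capture('top')
cv2.imwrite('pics/a1.png',cv2.resize(np.hstack([p[50:350,50:450],q[80:380,160:560]])[:,:,::-1],(800,300)))"
```

```text
(no output)
```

View pics/a1.png

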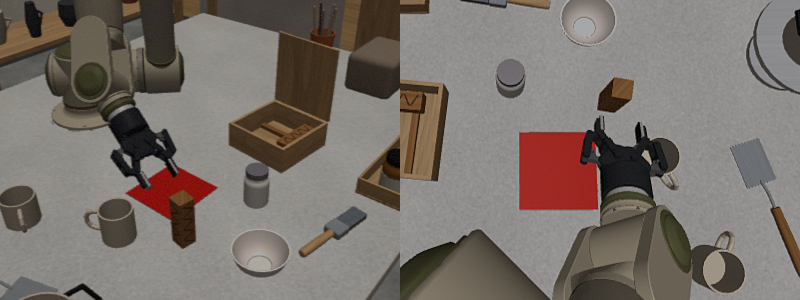

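The gripper sits behind the block with its fingers straddling the block's line (crop: fingertips at (147,186) and (178,172), block at (183,220)). The mug is clear to the side, so I'm advancing.

Emit:
nudge_tcp(segments=[0.009,0,0.01,-0.008,0,0,0,0,0.025,0,0,0,0,0,0.025,0,0,0,0,0,0.024,0,0,0,0,0,0,0,0,0])

```text
clock: 3.8
position: [0.5774, -0.2273, 0.1243]
orientation: [0.884, -0.081, 0.459, 0.045]
force: [0.4, -0.2, 0.7]
finger_gap: 0.0618
grip_force: 0.0
```

```bash
python3 -c "
from h import *
plan([.578,-.227,.119],-10.6,55)"
```

```text
shift(now axes) [-0.004  -0.0004  0.0035] rot [0.004 0.002 0.003] shift(after rot) [-0.0041 -0.0004  0.0035] j [-0.69  0.62  1.83  2.02  0.45 -0.8 ] t 3.8
```

Emit:
nudge_tcp(segments=[0,0,0.003,0,0,0,0,0,0,0,0,0,0,0,0,0,0,0,0,0,0,0,0,0,0,0,0,0,0,0,0,0,0,0,0,0], aperture=0.02, grip_n=50)

```text
clock: 4.55
position: [0.5787, -0.2278, 0.1223]
orientation: [0.884, -0.082, 0.458, 0.045]
force: [-2.3, 0.9, 7.3]
finger_gap: 0.0377
grip_force: 53.3
```

Emit:
nudge_tcp(segments=[0.02,0,-0.014,0,0,0,0.025,0,-0.017,0,0,0,0.025,0,-0.017,0,0,0,0.025,0,-0.017,0,0,0,0,0,0,0,0,0])

```text
clock: 5.18
position: [0.5804, -0.2277, 0.2383]
orientation: [0.884, -0.082, 0.459, 0.046]
force: [0.2, -0.3, -1.2]
finger_gap: 0.0375
grip_force: 52.7
```

```bash
python3 -c "
from h import *
plan([.48,-.13,.25],-10.6,0)"
```

```text
shift(now axes) [-0.0572 -0.0772 -0.1027] rot [ 0.007 -0.958  0.001] shift(after rot) [-0.1167 -0.0776 -0.0117] j [-0.68  0.42  1.72  1.33  0.41 -0.04] t 5.175
```

Emit:
nudge_tcp(segments=[-0.015,-0.0256,-0.028,0,0,0,-0.015,-0.0256,-0.028,0,0,0,-0.015,-0.0256,-0.028,0,0,0,0,0,0,0,0,0])

```text
clock: 5.68
position: [0.5001, -0.1325, 0.2464]
orientation: [0.885, -0.082, 0.456, 0.044]
force: [0.5, -0.2, -1.1]
finger_gap: 0.0374
grip_force: 52.9
```

Emit:
nudge_tcp(segments=[0,0,0,0,-0.15,0,0,0,0,0,-0.15,0,0,0,0,0,-0.15,0,0,0,0,0,-0.15,0,0,0,0,0,-0.15,0,0,0,0,0,-0.15,0,0,0,0,0,-0.15,0,0,0,0,0,0,0])

```text
clock: 6.68
position: [0.5081, -0.126, 0.2466]
orientation: [0.994, -0.072, 0.077, -0.01]
force: [-0.6, 0.2, -1.5]
finger_gap: 0.0375
grip_force: 52.7
```

```bash
python3 -c "
from h import *
plan([.54,-.139,.10],-10.6,-35)"
```

```text
shift(now axes) [0.0109 0.0128 0.1497] rot [-0.02  -0.762  0.051] shift(after rot) [0.1117 0.0069 0.1007] j [-0.5   0.34  1.54  0.09  1.13  1.18] t 6.675
```

Emit:
nudge_tcp(segments=[0,0,0,0,-0.152,0,0,0,0,0,-0.152,0,0,0,0,0,-0.152,0,0,0,0,0,-0.152,0,0,0,0,0,-0.152,0,0,0,0,0,0,0])

```text
clock: 7.42
position: [0.5073, -0.1256, 0.2455]
orientation: [0.952, -0.063, -0.297, -0.036]
force: [1.0, -0.0, -0.2]
finger_gap: 0.0379
grip_force: 52.7
```

```bash
python3 -c "
from h import *
plan([.54,-.139,.10],-10.6,-35)
plan([.54,-.139,.07],-10.6,-35)
p,h,W=cloud('top',save='pics/b1.png');p2,h,W=cloud('scene')
cv2.imwrite('pics/b1.png',cv2.resize(np.hstack([p2[50:350,50:450],p[80:380,160:560]])[:,:,::-1],(800,300)))"
```

```text
shift(now axes) [0.111  0.0133 0.0996] rot [-0.001 -0.003  0.054] shift(after rot) [0.1118 0.0071 0.0993] j [-0.42  0.59  1.21 -0.14  1.94  1.27] t 7.425
shift(now axes) [0.1281 0.0143 0.1242] rot [-0.001 -0.003  0.054] shift(after rot) [0.129  0.0071 0.1239] j [-0.42  0.59  1.21 -0.14  1.94  1.27] t 7.425
```

View pics/b1.png

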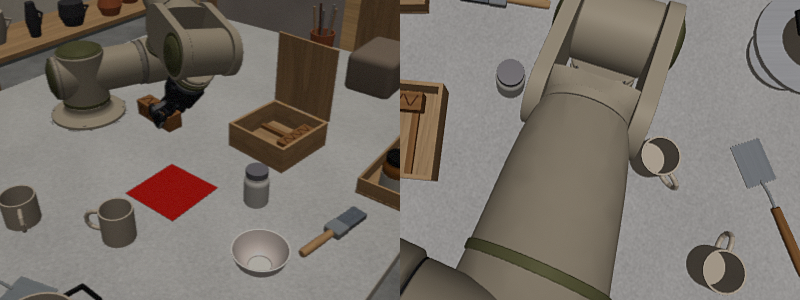

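The block is held level at crop (160,112). The jar and mug have not moved. Now lowering over the mat.

Emit:
nudge_tcp(segments=[0,0,0,0,0,0.054,0.028,0.002,0.025,0,0,0,0.028,0.002,0.025,0,0,0,0.028,0.002,0.025,0,0,0,0.028,0.001,0.024,0,0,0,0,0,0,0,0,0])

```text
clock: 8.28
position: [0.5395, -0.1391, 0.101]
orientation: [0.95, -0.089, -0.299, -0.028]
force: [-1.2, 0.5, -1.0]
finger_gap: 0.0375
grip_force: 52.7
```

```bash
python3 -c "
from h import *
plan([.54,-.139,.07],-10.6,-35)
c=robot.calibration('scene')
p,h,W=cloud('scene')
P=W.reshape(-1,3);G=P[(P[:,0]>.38)&(P[:,0]<.6)&(P[:,1]>-.2)&(P[:,1]<-.06)&(P[:,2]>.01)&(P[:,2]<.09)]
print(len(G),np.percentile(G[:,2],[1,5,20]), G[:,:2].min(0))
cv2.imwrite('pics/c1.png',cv2.resize(p[150:290,140:330,::-1],(760,560)))"
```

```text
shift(now axes) [ 0.0182 -0.0002  0.0251] rot [-0.001 -0.001 -0.002] shift(after rot) [ 0.0182 -0.0002  0.0251] j [-0.42  0.8   1.24 -0.13  1.7   1.36] t 8.275
657 [0.04098582 0.04368495 0.05318417] [ 0.41778081 -0.19390545]
```

View pics/c1.png

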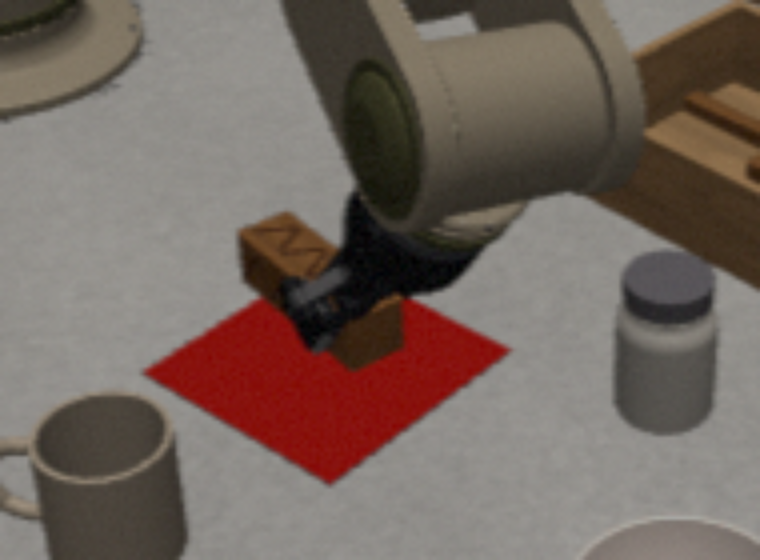

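Block is level above the mat (crop (320,290)). Its lowest point is at about z = 0.040, so I can go down 31–35 mm.

Emit:
nudge_tcp(segments=[0.006,0,0.008,0,0,0,0.006,0,0.008,0,0,0,0.005,0,0.007,0,0,0,0,0,0,0,0,0])

```text
clock: 8.82
position: [0.5406, -0.1393, 0.0732]
orientation: [0.95, -0.089, -0.299, -0.027]
force: [0.2, -0.7, -1.5]
finger_gap: 0.0377
grip_force: 52.7
```

Emit:
nudge_tcp(segments=[0.0015,0,0.002,0,0,0,0,0,0,0,0,0])

```text
clock: 9.07
position: [0.541, -0.1394, 0.0713]
orientation: [0.95, -0.089, -0.299, -0.027]
force: [0.3, -0.1, -0.4]
finger_gap: 0.0375
grip_force: 52.7
```

Emit:
nudge_tcp(segments=[0.002,0,0.003,0,0,0,0.001,0,0.001,0,0,0,0,0,0,0,0,0])

```text
clock: 9.45
position: [0.5411, -0.1395, 0.0663]
orientation: [0.95, -0.089, -0.299, -0.027]
force: [-0.6, 0.9, -0.4]
finger_gap: 0.0376
grip_force: 53.1
```

Emit:
nudge_tcp(segments=[0.0006,0,0.001,0,0,0,0,0,0,0,0,0])

```text
clock: 9.7
position: [0.5411, -0.1395, 0.066]
orientation: [0.95, -0.089, -0.299, -0.027]
force: [0.3, 1.3, 6.8]
finger_gap: 0.0373
grip_force: 56.7
```

Emit:
nudge_tcp(segments=[0,0,0,0,0,0,0,0,0,0,0,0,0,0,0,0,0,0,0,0,0,0,0,0], aperture=0.07)

```text
clock: 10.2
position: [0.541, -0.1395, 0.065]
orientation: [0.95, -0.089, -0.299, -0.027]
force: [0.9, -0.2, 0.2]
finger_gap: 0.0699
grip_force: 0.0
```

Emit:
nudge_tcp(segments=[0,0,-0.03,0,0,0,0,0,-0.05,0,0,0,0,0,-0.05,0,0,0,0,0,-0.04,0,0,0,0,0,0,0,0,0])

```text
clock: 10.82
position: [0.6378, -0.1575, 0.2064]
orientation: [0.951, -0.089, -0.296, -0.026]
force: [-1.1, -0.5, -1.1]
finger_gap: 0.0698
grip_force: 0.0
```

```bash
python3 -c "
from h import *
for n in('scene','top'):
    p,h,W=cloud(n);Z=W[...,2]
    up=(Z>.012)&(Z<.05)&(abs(W[...,0]-.48)<.1)&(abs(W[...,1]+.13)<.09)
    T=W[up];print(n,len(T),rect(T),np.percentile(T[:,2],[5,50,90]).round(4) , 'topface',rect(T[T[:,2]>.035]) if (T[:,2]>.035).sum()>5 else 0)
plan([.48,-.13,.2],-10.6,0)"
```

```text
scene 841 [ 481.  -130.2   40.6  123.2   78.5] [0.0159 0.0407 0.0437] topface [ 481.6 -130.1   40.2  122.    78.1]Traceback (most recent call last):
  File "<string>", line 6, in <module>
    T=W[up];print(n,len(T),rect(T),np.percentile(T[:,2],[5,50,90]).round(4) , 'topface',rect(T[T[:,2]>.035]) if (T[:,2]>.035).sum()>5 else 0)
                                   ~~~~~~~~~~~~~^^^^^^^^^^^^^^^^^^
    return _quantile_unchecked(
        a, q, axis, out, overwrite_input, method, keepdims, weights)
    return _ureduce(a,
                    func=_quantile_ureduce_func,
    ...<5 lines>...
                    overwrite_input=overwrite_input,
                    method=method)
    r = func(a, **kwargs)
    result = _quantile(arr,
                       quantiles=q,
    ...<2 lines>...
                       out=out,
                       weights=wgt)
    slices_having_nans = np.isnan(arr[-1, ...])
                                  ~~~^^^^^^^^^
IndexError: index -1 is out of bounds for axis 0 with size 0
```

Block is released, flat on the mat at (0.481,-0.130), long axis at -11.5°, top at z ≈ 0.041. Next I turn the tool straight down for a regrasp across the middle.

Emit:
nudge_tcp(segments=[0,0,0,0,0.15,0,0,0,0,0,0.15,0,0,0,0,0,0.15,0,0,0,0,0,0.155,0.015,0,0,0,0,0,0])

```text
clock: 11.55
position: [0.635, -0.1567, 0.204]
orientation: [0.995, -0.101, -0.004, 0.001]
force: [-1.0, 0.4, 1.0]
finger_gap: 0.0706
grip_force: 0.0
```

```bash
python3 -c "
from h import *
plan([.481,-.1293,.2],-11.5,0)"
```

```text
shift(now axes) [-0.1563  0.004   0.0053] rot [ 0.003  0.008 -0.001] shift(after rot) [-0.1564  0.0038  0.004 ] j [-0.42  0.64  1.13 -0.    1.38  1.35] t 11.55
```

Emit:
nudge_tcp(segments=[-0.039,0.001,0.001,0.003,0.008,0,-0.039,0.001,0.001,0,0,0,-0.039,0.001,0.001,0,0,0,-0.039,0.001,0.001,0,0,0,0,0,0,0,0,0])

```text
clock: 12.18
position: [0.4812, -0.1294, 0.1997]
orientation: [0.995, -0.101, -0.001, -0.0]
force: [0.4, -0.2, 0.5]
finger_gap: 0.0698
grip_force: 0.0
```

```bash
python3 -c "
from h import *
plan([.4808,-.1293,.08],-11.5,0)"
```

```text
shift(now axes) [-2.000e-04  1.000e-04  1.197e-01] rot [-0.001  0.002 -0.001] shift(after rot) [-0.0004  0.      0.1197] j [-0.5   0.4   1.6   0.    1.14  1.27] t 12.175
```

Emit:
nudge_tcp(segments=[0,0,0.04,0,0,0,0,0,0.04,0,0,0,0,0,0.025,0,0,0,0,0,0.015,0,0,0,0,0,0,0,0,0,0,0,0,0,0,0])

```text
clock: 12.92
position: [0.4842, -0.1303, 0.0804]
orientation: [0.995, -0.1, 0.002, 0.0]
force: [0.3, -0.9, 0.3]
finger_gap: 0.0701
grip_force: 0.0
```

Emit:
nudge_tcp(segments=[0,0,0,0,0,0,0,0,0,0,0,0,0,0,0,0,0,0,0,0,0,0,0,0,0,0,0,0,0,0], aperture=0.02, grip_n=50)

```text
clock: 13.55
position: [0.4837, -0.1302, 0.0809]
orientation: [0.995, -0.101, 0.002, 0.001]
force: [-0.4, 0.7, 6.3]
finger_gap: 0.0374
grip_force: 50.8
```

Emit:
nudge_tcp(segments=[0,0,-0.04,0,0,0,0,0,-0.055,0,0,0,0,0,-0.055,0,0,0,0,0,-0.05,0,0,0,0,0,0,0,0,0])

```text
clock: 14.18
position: [0.4833, -0.1301, 0.2836]
orientation: [0.995, -0.101, 0.005, 0.002]
force: [-0.1, 0.6, -1.1]
finger_gap: 0.0371
grip_force: 50.7
```

Emit:
nudge_tcp(segments=[0,0,0,0,0,-0.167,0,0,0,0,0,-0.167,0,0,0,0,0,-0.167,0,0,0,0,0,-0.167,0,0,0,0,0,-0.167,0,0,0,0,0,-0.167,0,0,0,0,0,-0.167,0,0,0,0,0,-0.167,0,0,0,0,0,-0.167,0,0,0,0,0,-0.164])

```text
clock: 15.42
position: [0.4823, -0.1296, 0.2788]
orientation: [0.742, 0.671, 0.001, 0.0]
force: [0.5, 0.2, -1.3]
finger_gap: 0.0372
grip_force: 50.6
```

Emit:
nudge_tcp(segments=[0,0,0,0,0,0])

```text
clock: 15.55
position: [0.4824, -0.1297, 0.279]
orientation: [0.744, 0.668, 0.001, 0.0]
force: [0.0, 0.8, -0.6]
finger_gap: 0.0374
grip_force: 50.6
```

```bash
python3 -c "
from h import *
plan([.5343,.2156,.25],84.1,0)"
```

```text
shift(now axes) [0.3488 0.0147 0.0291] rot [ 0.001 -0.    -0.004] shift(after rot) [0.3488 0.0161 0.029 ] j [-0.5   0.31  1.48  0.    1.35 -0.39] t 15.55
```

Emit:
nudge_tcp(segments=[0.044,0.002,0,0,0,-0.004,0.05,0.002,0,0,0,0,0.05,0.002,0,0,0,0,0.05,0.002,0,0,0,0,0.05,0.003,0,0,0,0,0.05,0.002,0,0,0,0,0.055,0.003,0,0,0,0,0,0,0,0,0,0])

```text
clock: 16.55
position: [0.5338, 0.2187, 0.2788]
orientation: [0.742, 0.671, 0.0, 0.001]
force: [-0.4, -0.3, 0.2]
finger_gap: 0.0374
grip_force: 50.6
```

```bash
python3 -c "
from h import *
plan([.5343,.2156,.0975],84.1,0)
p,h,W=cloud('scene');q,_=robot.capture('top')
cv2.imwrite('pics/d1.png',cv2.resize(np.hstack([p[50:250,220:480],q[60:260,10:270]])[:,:,::-1],(800,308)))"
```

```text
shift(now axes) [-0.003   0.0005  0.1813] rot [0.002 0.001 0.002] shift(after rot) [-0.0031  0.0008  0.1813] j [ 0.18  0.45  1.27 -0.    1.43  0.29] t 16.55
```

View pics/d1.png

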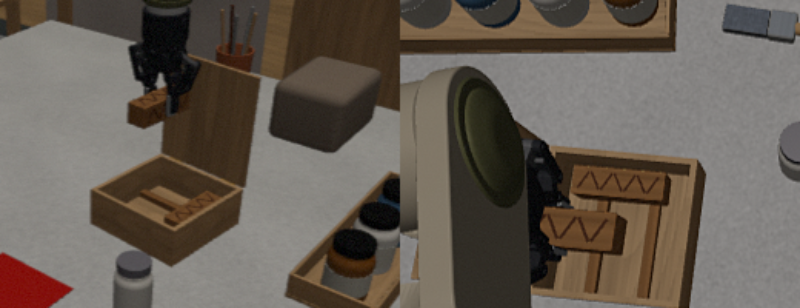

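The held block, at (580,232) in the top crop, is lined up over the free half beside the stored block. The wrist link on the left sits near the lid, so I'm checking its clearance before going down.

```bash
python3 -c "
from h import *
for n in('top','scene'):
    p,h,W=cloud(n);P=W.reshape(-1,3)
    P=P[(P[:,1]>.1)&(P[:,2]>.29)&(P[:,0]<.75)&(P[:,0]>.3)&(P[:,1]<.5)]
    for a in np.arange(.1,.5,.04):
        Q=P[abs(P[:,1]-a-.02)<.02]
        if len(Q)>5: print(n,a.round(2),len(Q),'x',Q[:,0].min().round(3),Q[:,0].max().round(3),'z',np.percentile(Q[:,2],[1,50,99]).round(3))
    Q=P[(P[:,0]>.46)&(P[:,1]>.24)]
    if len(Q):print('x>.46',np.percentile(Q,[1,50,99],axis=0).round(3).tolist())
p,h,W=cloud('scene',save='pics/e1.png')
"
```

```text
top 0.1 5579 x 0.336 0.452 z [0.444 0.514 0.554]
top 0.14 16447 x 0.355 0.588 z [0.364 0.509 0.547]
top 0.18 2388 x 0.49 0.599 z [0.293 0.494 0.507]
top 0.22 37 x 0.49 0.498 z [0.42  0.423 0.444]
scene 0.1 600 x 0.352 0.545 z [0.44  0.481 0.508]
scene 0.14 2625 x 0.34 0.59 z [0.344 0.47  0.513]
scene 0.18 1621 x 0.467 0.603 z [0.291 0.362 0.507]
scene 0.22 340 x 0.471 0.599 z [0.296 0.469 0.506]
scene 0.26 143 x 0.541 0.572 z [0.425 0.473 0.501]
x>.46 [[0.481, 0.24, 0.424], [0.564, 0.261, 0.477], [0.571, 0.279, 0.503]]
```

View pics/e1.png

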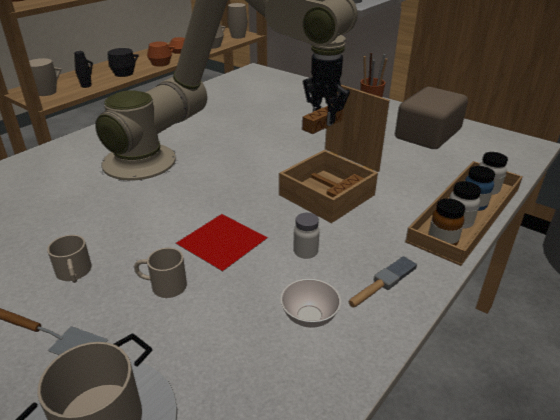

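The wrist link reaches y ≈ 0.28 against the lid's inner face at 0.302. I'll place the block about 6 mm towards the front for clearance and go down in stages, watching the force.

Emit:
nudge_tcp(segments=[-0.009,0.0005,0,0.002,0,0.002,0,0,0.03,0,0,0,0,0,0.035,0,0,0,0,0,0.03,0,0,0,0,0,0,0,0,0])

```text
clock: 17.42
position: [0.5334, 0.2055, 0.1836]
orientation: [0.743, 0.669, -0.002, -0.0]
force: [-0.1, -0.2, -0.9]
finger_gap: 0.0372
grip_force: 50.6
```

Emit:
nudge_tcp(segments=[0,0,0.025,0,0,0,0,0,0.025,0,0,0,0,0,0.02,0,0,0,0,0,0,0,0,0])

```text
clock: 17.92
position: [0.5343, 0.2061, 0.1155]
orientation: [0.743, 0.669, 0.0, 0.001]
force: [0.0, 0.0, -0.4]
finger_gap: 0.0375
grip_force: 50.6
```

```bash
python3 -c "
from h import *
plan([.5343,.2105,.0975],84.1,0)"
```

```text
shift(now axes) [ 0.0044 -0.0005  0.018 ] rot [ 0.001  0.001 -0.001] shift(after rot) [ 0.0044 -0.0004  0.018 ] j [ 0.16  0.62  1.49 -0.    1.03  0.27] t 17.925
```

Emit:
nudge_tcp(segments=[0.004,0,0.008,0,0,0,0,0,0.006,0,0,0,0,0,0.002,0,0,0,0,0,0,0,0,0])

```text
clock: 18.42
position: [0.5345, 0.2105, 0.0991]
orientation: [0.743, 0.67, 0.0, 0.001]
force: [-0.6, -0.5, -0.4]
finger_gap: 0.0375
grip_force: 50.6
```

Emit:
nudge_tcp(segments=[0,0,0.002,0,0,0,0,0,0,0,0,0])

```text
clock: 18.68
position: [0.5347, 0.2105, 0.098]
orientation: [0.743, 0.67, 0.001, 0.001]
force: [-2.1, -0.3, 6.2]
finger_gap: 0.0371
grip_force: 51.5
```

Emit:
nudge_tcp(segments=[0,0,0.001,0,0,0,0,0,0,0,0,0])

```text
clock: 18.92
position: [0.5347, 0.2105, 0.0979]
orientation: [0.743, 0.67, 0.001, 0.001]
force: [-4.9, -2.7, 15.0]
finger_gap: 0.0377
grip_force: 52.7
```

Emit:
nudge_tcp(segments=[0,0,-0.001,0,0,0,0,0,0,0,0,0,0,0,0,0,0,0,0,0,0,0,0,0], aperture=0.056)

```text
clock: 19.42
position: [0.5345, 0.2105, 0.0969]
orientation: [0.743, 0.67, 0.0, 0.001]
force: [-1.0, 0.3, 0.0]
finger_gap: 0.0558
grip_force: 0.0
```

Emit:
nudge_tcp(segments=[0,0,-0.02,0,0,0,0,0,-0.04,0,0,0,0,0,-0.05,0,0,0,0,0,-0.05,0,0,0,0,0,-0.04,0,0,0,0,0,0,0,0,0])

```text
clock: 20.18
position: [0.5347, 0.2109, 0.3001]
orientation: [0.743, 0.67, 0.003, 0.003]
force: [0.1, 0.0, -0.8]
finger_gap: 0.0562
grip_force: 0.0
```

```bash
python3 -c "
from h import *
for n in('scene','top'):
    p,h,W=cloud(n)
    a=np.radians(84.1);ex=np.array([np.cos(a),np.sin(a)]);ey=np.array([-np.sin(a),np.cos(a)]);d=W[...,:2]-[.5638,.2095]
    X=d@ex;Y=d@ey;Z=W[...,2]
    for y0,y1 in((-.084,-.02),(-.005,.08)):
        m=(Z>.048)&(Z<.066)&(abs(X)<.08)&(Y>y0)&(Y<y1);P=np.c_[X[m],Y[m]]
        if m.sum()>20:print(n,m.sum(),rect(P),np.median(Z[m]).round(4))
plan([.5,.05,.35],84.1,0)"
```

```text
scene 334 [ 10.2 -54.9 144.7  48.4   7.3] 0.0588
scene 409 [  5.3  42.4  72.7 149.4  88.4] 0.0586
top 1172 [  3.5 -56.8 119.9  38.8   0.6] 0.0573
top 1211 [ -6.4  30.3  38.5 120.5  89.9] 0.0575
shift(now axes) [-0.1634 -0.0171 -0.0533] rot [ 0.001  0.001 -0.   ] shift(after rot) [-0.1633 -0.0172 -0.0535] j [ 0.17  0.43  1.24 -0.    1.47  0.27] t 20.275
```

Top view: the placed block is at case (-6, +30) mm, square to the case, top at z = 0.0575 and level with the stored block. Next is the lid: go over its edge and push it down from behind.

Emit:
nudge_tcp(segments=[0,0,-0.055,0,0,0,0,0,-0.055,0,0,0,0.045,-0.007,0,0,0,0,0.045,-0.007,0,0,0,0,0.045,-0.007,0,0,0,0,0,0,0,0,0,0], aperture=0.0, grip_n=20)

```text
clock: 21.02
position: [0.5266, 0.3498, 0.4042]
orientation: [0.741, 0.671, -0.002, 0.0]
force: [0.9, 0.1, 0.5]
finger_gap: -0.0004
grip_force: 0.0
```

```bash
python3 -c "
from h import *
plan([.5793,.359,.3155],84.1,0)"
```

```text
shift(now axes) [0.0146 0.0517 0.0886] rot [-0.002  0.002  0.003] shift(after rot) [0.0145 0.0515 0.0887] j [ 0.4   0.5   0.82 -0.    1.82  0.5 ] t 21.025
```

Emit:
nudge_tcp(segments=[0.014,0.04,0,0,0,0,0,0,0.03,0,0,0,0,0,0.03,0,0,0,0,0,0.028,0,0,0,0,0,0,0,0,0])

```text
clock: 21.65
position: [0.5683, 0.3559, 0.3159]
orientation: [0.743, 0.669, -0.003, -0.0]
force: [0.0, 0.1, 0.7]
finger_gap: -0.0
grip_force: 0.0
```

```bash
python3 -c "
from h import *
e=np.array([.103,.995]);H=np.array([.5736,.304])
for ph in(90,75,60,45,30,15,5,0):
    f=np.radians(ph);r=.17;u=-r*np.cos(f)+.008*np.sin(f)+.011;z=r*np.sin(f)+.008*np.cos(f)+.0725+.073
    print(ph,'u',round(u,4),'z',round(z,4))
s=robot.get_state();print('u now',(s['position'][:2]-H)@e,s['position'])"
```

```text
90 u 0.019 z 0.3155
75 u -0.0253 z 0.3118
60 u -0.0671 z 0.2967
45 u -0.1036 z 0.2714
30 u -0.1322 z 0.2374
15 u -0.1511 z 0.1972
5 u -0.1577 z 0.1683
0 u -0.159 z 0.1535
u now 0.05113222130874421 [0.56828956 0.35593889 0.31594632]
```

Emit:
nudge_tcp(segments=[-0.02,0,0,0,0,0,-0.015,0,0,0,0,0,-0.02,0,0.001,0,0,0,-0.02,0,0.003,0,0,0,-0.02,0,0.006,0,0,0,-0.022,0,0.009,0,0,0,0,0,0,0,0,0])

```text
clock: 22.52
position: [0.5564, 0.2393, 0.3005]
orientation: [0.743, 0.669, 0.0, 0.001]
force: [0.2, 0.6, -0.5]
finger_gap: -0.0001
grip_force: 0.0
```

Emit:
nudge_tcp(segments=[-0.018,0,0.012,0,0,0,-0.018,0,0.013,0,0,0,-0.015,0,0.017,0,0,0,-0.014,0,0.017,0,0,0,0,0,0,0,0,0])

```text
clock: 23.15
position: [0.5498, 0.1758, 0.2409]
orientation: [0.743, 0.669, -0.0, 0.0]
force: [0.0, 0.5, 1.2]
finger_gap: -0.0003
grip_force: 0.0
```

```bash
python3 -c "
from h import *
e=np.array([.103,.995]);H=np.array([.5736,.304])
s=robot.get_state();print('u now',(s['position'][:2]-H)@e,s['position'])
p,h,W=cloud('scene',save='pics/f1.png')"
```

```text
u now -0.13000565596712962 [0.54978443 0.17580638 0.24088859]
```

View pics/f1.png

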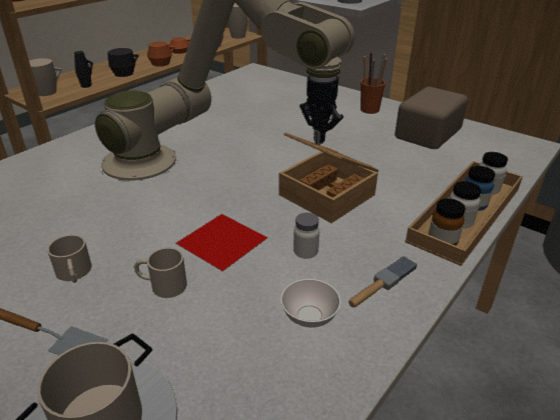

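The lid is down to about 30°, with the fingertip on its outer face at (320,142). Both blocks still lie side by side at (318,180) and (345,187). Continuing down.

Emit:
nudge_tcp(segments=[-0.01,0,0.02,0,0,0,-0.01,0,0.022,0,0,0,-0.005,0,0.018,0,0,0,-0.002,0,0.012,0,0,0,0,0,0.01,0,0,0,0,0,0,0,0,0])

```text
clock: 23.95
position: [0.5471, 0.1493, 0.1589]
orientation: [0.743, 0.67, 0.0, 0.001]
force: [0.4, 0.1, 1.1]
finger_gap: -0.0002
grip_force: 0.0
```

Emit:
nudge_tcp(segments=[0,0,0.003,0,0,0,0,0,0.002,0,0,0,0,0,0,0,0,0])

```text
clock: 24.32
position: [0.5471, 0.149, 0.1542]
orientation: [0.743, 0.67, 0.0, 0.001]
force: [-0.0, 0.4, -0.5]
finger_gap: -0.0
grip_force: 0.0
```

Emit:
nudge_tcp(segments=[0,0,0.002,0,0,0,0,0,0,0,0,0])

```text
clock: 24.58
position: [0.5472, 0.149, 0.1531]
orientation: [0.743, 0.67, 0.001, 0.001]
force: [-2.0, -1.2, 8.1]
finger_gap: 0.0001
grip_force: 4.1
```

Emit:
nudge_tcp(segments=[0,0,0.002,0,0,0,0,0,0,0,0,0])

```text
clock: 24.82
position: [0.5472, 0.149, 0.1528]
orientation: [0.743, 0.67, 0.001, 0.002]
force: [-7.7, -0.9, 23.2]
finger_gap: -0.0003
grip_force: 11.6
```

Emit:
nudge_tcp(segments=[0,0,0.0015,0,0,0,0,0,0,0,0,0])

```text
clock: 25.08
position: [0.5472, 0.149, 0.1527]
orientation: [0.743, 0.67, 0.002, 0.002]
force: [-12.0, -2.6, 36.1]
finger_gap: -0.0
grip_force: 17.3
```

Firm contact at 36 N with almost no further travel, so the lid is shut on the rim. I'll back off and check the lid's flatness.

Emit:
nudge_tcp(segments=[0,0,-0.02,0,0,0,0,0,-0.05,0,0,0,0,0,-0.06,0,0,0,-0.05,0,-0.03,0,0,0,-0.06,0,0,0,0,0,-0.06,0,0,0,0,0,-0.06,0,0,0,0,0,0,0,0,0,0,0])

```text
clock: 26.08
position: [0.5227, -0.0832, 0.3086]
orientation: [0.745, 0.668, 0.0, 0.001]
force: [-0.5, 0.7, 0.2]
finger_gap: -0.0003
grip_force: 0.0
```

```bash
python3 -c "
from h import *
for n in('scene','top'):
    p,h,W=cloud(n);d=W[...,:2]-[.5638,.2095];e=np.array([.103,.995])
    X=d@e;Y=d@np.array([-.995,.103]);Z=W[...,2]
    m=(abs(X)<.085)&(abs(Y)<.085)&(Z<.15);A=np.c_[X[m],Y[m],np.ones(m.sum())]
    k=np.linalg.lstsq(A,Z[m],rcond=None)[0];print(n,m.sum(),k.round(4),(Z[m]-A@k).std().round(4))
    for nm,c,z in(('mug',(.5005,-.3125),.07),('jar',(.662,-.03),.085)):
        m=(np.hypot(W[...,0]-c[0],W[...,1]-c[1])<.07)&(Z>z)&(Z<.11);print(nm,rect(W[m]))
    cv2.imwrite('pics/g_%s.png'%n,p[:,:,::-1])
print(robot.get_state()['position'],robot.get_state()['clock'])"
```

```text
scene 1991 [0.0008 0.0016 0.0817] 0.0014
mug [ 501.9 -315.    75.4   80.2   78. ]
jar [663.6 -32.1  53.   52.3  70.2]
top 7842 [0.002  0.0009 0.08  ] 0.0013
mug [ 497.6 -318.6   62.    75.3   70. ]
jar [0. 0. 0. 0. 0.]
[ 0.52299582 -0.07984979  0.30872481] 26.175
```

View pics/g_scene.png

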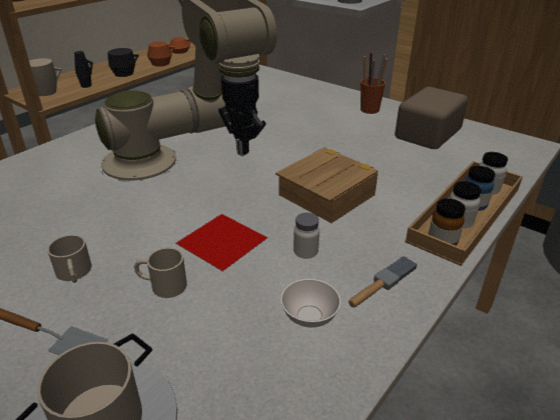

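The lid at (328,182) is flat: slope under 0.002 rad, top at z ≈ 0.080. The mug and jar are where they started and the robot is clear, so I'm handing in.

```bash
python3 -c "
from station import robot
print(robot.finish_job())"
```

```text
the job is handed in; nothing more can be done
None
```

The job is handed in, with no verdict returned: the block was laid on the mat and released, then placed in the case square to the stored block, the lid measures shut to within 0.002 rad, and the mug and jar are where they started.

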